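# Clear the rejects from the specimen tray and present it level with its loose ball

### The job

Take the two red reject specimens off the white specimen tray and drop them into the milky open sample box beside it. Then lift the tray by its black handle bar, with the two black specimens still on it, and carry it without letting the loose steel ball leave its shallow pocket; leave the dropper bottle and the covered glass dish where they are. Finish holding the tray still and level, centred over the blue mat with its underside about 15 cm above the bench, so that a colleague can take it: the program ends while the robot still holds it.

Things in the scene. Friction and masses are not known exactly. Their poses are not given: they have to be found in the camera images.
- tray: loose white specimen tray, a plate 164 mm (its x) by 150 mm (its y) and 10 mm thick, about 350 g, lying on the bench. Origin: centre of its underside; z up. Four round seats 33 mm wide and 2.5 mm deep at x = +-60, y = +-54 mm, and a round ball pocket at x = 0, y = -54 mm. It is turned by up to 0.4 rad about the vertical. A mount in its seat has 25 mm or more free on both sides along the tray's y; along x the ball is nearer
- tray_handle (a point): centre of the black handle bar over the middle of the tray, 58 mm above the tray's underside; axes those of the tray. The bar is 54 mm long along the tray's x, 14 mm thick along its y (grip it across this) and 30 mm high (43 to 73 mm above the tray's underside), on two thin steel posts
- ball_pocket (a point): where the ball's centre is when it lies in the middle of its pocket: tray x = 0, y = -54 mm, 20 mm above the tray's underside. The pocket is 37 mm wide and only 2.5 mm deep; the ball rolls out if the tray tips past about 35 degrees or is jerked
- ball_center (a point): centre of the loose steel ball, 25 mm in diameter, 64 g, that lies free in the tray's pocket and can roll about 11 mm from the pocket's middle; its top is 22.5 mm above the plate
- reject_a_mid (a point): red specimen mount, a flat resin disc lying flat, 30 mm in diameter, 16 mm high, 20 g, with a small white square on top. This point is its centre, half-way up. It starts in one of the tray's four seats, standing 13.5 mm above the tray's plate; which seat varies.
- reject_b_mid (a point): red specimen mount, a flat resin disc lying flat, 30 mm in diameter, 16 mm high, 20 g, with a small white square on top. This point is its centre, half-way up. It starts in one of the tray's four seats, standing 13.5 mm above the tray's plate; which seat varies.
- good_a_mid (a point): black specimen mount, a flat resin disc lying flat, 30 mm in diameter, 14 mm high, 20 g, with a small white square on top. This point is its centre, half-way up. It starts in one of the tray's four seats, standing 11.5 mm above the tray's plate; which seat varies.
- good_b_mid (a point): black specimen mount, a flat resin disc lying flat, 30 mm in diameter, 14 mm high, 20 g, with a small white square on top. This point is its centre, half-way up. It starts in one of the tray's four seats, standing 11.5 mm above the tray's plate; which seat varies.
- bin: milky grey open sample box for the rejects, fixed to the bench, outside 79 mm (its x) by 93 mm (its y), 62 mm high, inside about 72 by 84 mm at the floor, floor 4 mm thick. Origin: centre of its underside
- mat: flat blue mat fixed on the bench, 180 mm (its x) by 130 mm (its y), 2 mm thick; origin: centre of its underside
- dropper_mid (a point): bystander: brown dropper bottle with red bulb, 30 mm wide, 118 mm high; its centre, half-way up
- dish_mid (a point): bystander: covered glass dish, 90 mm wide, 18 mm high; its centre, half-way up

How it is judged (in metres and radians):
On the way, in this order (a step that is already met when the one before it is completed fails the run):
1. both red rejects lie in the sample box (x of reject_a_mid in the frame of bin between -0.037 and 0.037 m and y of reject_a_mid in the frame of bin between -0.043 and 0.043 m and z of reject_a_mid in the frame of bin between 0 and 0.056 m and x of reject_b_mid in the frame of bin between -0.037 and 0.037 m and y of reject_b_mid in the frame of bin between -0.043 and 0.043 m and z of reject_b_mid in the frame of bin between 0 and 0.056 m), for 0.3 s.
2. the tray is lifted clear of the bench, held by the fingers, ball in its pocket (height (world z) of tray above 0.04 m and contact force between the fingers and tray above 2 N and distance between ball_center and ball_pocket below 0.016 m), for 0.2 s.
At the end, for the whole second after the job is handed in: both red rejects in the sample box, both black mounts on the tray, the ball in its pocket (within 16 mm of its middle place), the tray held by the fingers, still (under 3 cm/s), level within 5 degrees, centre within 40 mm of the mat's centre, underside 10 to 20 cm above the bench, resting on nothing (all of step 1 and x of good_a_mid in the frame of tray_handle between -0.085 and 0.085 m and y of good_a_mid in the frame of tray_handle between -0.078 and 0.078 m and z of good_a_mid in the frame of tray_handle between -0.052 and -0.034 m and x of good_b_mid in the frame of tray_handle between -0.085 and 0.085 m and y of good_b_mid in the frame of tray_handle between -0.078 and 0.078 m and z of good_b_mid in the frame of tray_handle between -0.052 and -0.034 m and distance between ball_center and ball_pocket below 0.016 m and height (world z) of tray between 0.1 and 0.2 m and horizontal distance between tray and mat below 0.04 m and angle between tray's own z axis and vertical below 0.09 rad and contact force between the fingers and tray above 2 N and linear speed of tray below 0.03 m/s and contact force between tray and mat below 0.3 N and contact force between tray and bin below 0.3 N); the arm keeps its last pose, push and grip.
It fails at once if the ball leaves its pocket (distance between ball_center and ball_pocket above 0.022 m).
It fails at once if the dropper bottle or dish is shifted by more than 3 cm or knocked over (distance of any of dropper_mid, dish_mid from where it was at the start of the episode above 0.03 m or angle between any of dropper_mid, dish_mid's own z axis and vertical above 0.5 rad).
It also fails if it takes over 72 s, if anything falls off the work surface, if the arm or the gripper's body presses on something with over 40 N, if the wrist force passes 120 N, or if a joint passes its speed limit or range.

### The arm

A 6-joint arm with a two-finger parallel gripper is mounted at the origin on a cart in front of the work surface, level with it; the furniture and walls round the work are solid. World frame = base frame: x ahead of the robot, y to its left, z up, the work surface at z = 0. Lengths are in mm, angles in rad, forces in N, time in s.
With the tool pointing down it reaches from about 400 to 925 mm from the base axis. Payload 12.5 kg.
Tool frame: the origin (TCP) lies midway between the tips of the shut fingers; the grasp point (between the pads) lies 19 mm behind it (robot.tcp_to_grasp is the distance from the TCP to the grasp point, in mm); z points along the fingers, y is the direction in which the jaws open and shut (so a half turn about z gives the same grasp; the last joint's range is limited). The gripper opens to 95 mm and grips with 3 to 60 N. Pads are 20 mm wide; open, the fingers measure 119 mm over their backs; the gripper's body (75 mm by 180 mm) begins 59 mm behind the grasp point.
Start: joints at [-1.445, 0.491, 1.559, -0, 1.092, -0.106], TCP at [143.603, -608.297, 214.661] pointing down, gripper open.
Joint ranges: [-3.1, 3.1], [-0.84, 2.19], [0.05, 2.79], [-1.13, 4.28], [0.06, 2.93], [-2.69, 2.69]. Speed limits (rad/s): [2.22, 2.22, 2.79, 3.14, 3.14, 3.14].

### API

Orientations are given as a unit quaternion [w, x, y, z].
In Python, from cell import monitor, viewer, order, spot_in, mark_of, robot gives the robot as it stands.
- The arm moves only by the tool arm_command, never from a script. Its argument "plan" is text: rows parted by semicolons, each of 7 numbers parted by spaces: the opening, from 0 (shut) to 1 (fully open), then the shift along the tool's x, y, z in m, then the turn, a rotation vector about the tool's x, y, z in rad. A call has exactly 10 rows; each row is the pose to reach, as a shift and turn from the pose commanded when the call began, along the tool's axes at that moment; what a row does not reach only later rows make up. A row lasts 1/12 s, in which the tool goes at most 41.7 mm and 7.16 degrees, less where a joint would pass 70% of its speed; a pose out of reach is approached as far as the arm can. A call with a gripper value outside its range is refused whole. The fingers move at their own pace and stop on an object; the grip force is fixed at half the most. Time passes only in rows, so rows that repeat a pose let the fingers close, or fill a call up. It gives the time, the measured TCP pose, the force and the opening at its end, in the units of the state.
- monitor.read_state(): the state, without advancing time (a new reading comes with each control period).
- viewer.read_camera(name): name is "scene" or "top" or "wrist"; returns a dict with "img" (400x640x3 uint8, blue, green, red), "camera_matrix" (3x3 intrinsics, pixels), "eye" and "orientation" of the camera in the world. Camera axes: x right, y down, z forward; pixel columns grow to the right and rows downward; lengths in mm; the calibration is good to about 2 mm. A picture is of the moment at which its call begins. There is no depth.
- order.hand_in(): hands the job in, once; it reports no verdict.
Trained networks look in the newest picture that a camera, given by its name, has taken for a name from the list of things; names that differ only in an ending like _2 or _b are one class to them, and where a whole thing is asked for, a point or a joint stands for the part that bears it (a point fixed in the world has none). Each returns a list of dicts, best first, with "score" (0 to 1); they miss things now and then, are a little off and sometimes report something else, mostly with a low value. They report only what shows in the picture. A call takes as long as a camera call.
- spot_in(camera, name): "location" ([column, row] in pixels, amid what is visible of it).
- mark_of(camera, name): "location" ([column, row] in pixels: a listed point, or the origin of a listed thing).
The state is a dict: "clock": time; "joint_pos": joint angles; "joint_velocities": joint speeds; "joint_torque": joint torques, N m; "ee_pos": TCP position; "ee_rot": TCP orientation; "wrist_force": force on the tool from outside, world axes, zero at the start; "wrist_torque": the same for the moment, N m; "gripper_width": finger opening in mm.
Only numpy, scipy, OpenCV 4.12 (cv2) and the standard library are available. Lean on these libraries where they do the work, as an engineer would, in place of code of your own. Each camera call takes 0.05 s, during which the arm holds its last target.

## Working session

There is one attempt and no reset: what is moved stays moved. The work goes in short steps, Python scripts to look and compute and a tool call to move; the robot and the scene stay as the last step left them, time stands still between calls to the robot, and variables do not carry over. Pictures are saved under pics/ and viewed, and the job is handed in when it is done.

Besides the shell and the picture viewer there is one more tool, called after "Emit:" in YAML: its name, and indented under it one key for each argument. arm_command: Moves the arm, as the interface text tells. Its arguments: {"type":"object","properties":{"plan":{"type":"string"}},"required":["plan"]}

```bash
mkdir -p pics; ls
cat > h.py <<'E'
import numpy as np, cv2
from scipy.spatial.transform import Rotation as R
from cell import monitor, viewer, order, spot_in, mark_of, robot
def cam(n):
    return viewer.read_camera(n)
def rq(q): return R.from_quat([q[1],q[2],q[3],q[0]])
def back(c,px,z):
    K=np.array(c["camera_matrix"]);d=np.linalg.inv(K)@[px[0],px[1],1]
    d=rq(c["orientation"]).apply(d) if np.size(c["orientation"])==4 else np.array(c["orientation"])@d
    e=np.array(c["eye"]);return e+d*(z-e[2])/d[2]
def proj(c,p):
    Rm=rq(c["orientation"]) 
    q=Rm.inv().apply(np.array(p)-np.array(c["eye"]));u=np.array(c["camera_matrix"])@q;return u[:2]/u[2]
E
python3 - <<'E'
from h import *
for n in ["scene","top"]:
    c=cam(n);cv2.imwrite(f"pics/{n}0.png",c["img"]);print(n,c["eye"],c["orientation"],c["camera_matrix"])
    for nm,z in [("tray",0),("tray_handle",58),("ball_center",20),("reject_a_mid",15.5),("good_a_mid",14.5),("bin",0),("mat",0),("dropper_mid",59),("dish_mid",9)]:
        for d in mark_of(n,nm)[:3]: print(nm,round(d["score"],2),np.round(d["location"]),np.round(back(c,d["location"],z)))
print(monitor.read_state())
E
```

```text
pics
scene [156.79058112 687.62467546 515.772462  ] [ 0.12226078 -0.17244023  0.81541548 -0.53890097] [[422.26622882   0.         319.58592285]
 [  0.         422.26622882 199.96327893]
 [  0.           0.           1.        ]]
tray 0.65 [324. 238.] [ 551. -193.    0.]
tray_handle 0.57 [328. 216.] [ 545. -206.   58.]
ball_center 0.47 [335. 218.] [ 556. -277.   20.]
reject_a_mid 0.58 [307. 223.] [ 616. -227.   16.]
reject_a_mid 0.42 [333. 220.] [ 561. -275.   16.]
good_a_mid 0.55 [356. 225.] [ 491. -270.   14.]
bin 0.65 [365. 202.] [ 530. -456.    0.]
bin 0.26 [322. 236.] [ 562. -205.    0.]
mat 0.81 [320. 284.] [474.  -1.   0.]
dropper_mid 0.78 [332. 181.] [ 636. -444.   59.]
dish_mid 0.68 [208. 258.] [755.  18.   9.]
top [ 448.53855744 -232.61266316  952.4552039 ] [-0.05894118  0.71336405 -0.69575481  0.05969011] [[450.25859037   0.         324.36311926]
 [  0.         450.25859037 210.15983448]
 [  0.           0.           1.        ]]
tray 0.92 [311. 239.] [ 548. -205.    0.]
tray_handle 0.64 [311. 232.] [ 555. -206.   58.]
tray_handle 0.16 [337. 237.] [ 547. -257.   58.]
ball_c
[... 499 characters left out ...]
': 1.0, 'joint_pos': array([-1.44463733e+00,  4.90912309e-01,  1.55891643e+00, -4.58806648e-06,
        1.09172089e+00, -1.05606568e-01]), 'joint_velocities': array([ 0.000855  ,  0.00072895, -0.00156634,  0.00128296,  0.00063824,
       -0.00081263]), 'joint_torque': array([ 2.68258664e-04, -6.12470913e+01, -2.58429998e+01,  6.93758111e-02,
        4.45128616e-02, -1.59140950e-05]), 'ee_pos': array([ 143.57765677, -608.28867517,  214.64762686]), 'ee_rot': array([ 2.15335988e-05,  9.93292978e-01,  1.15624645e-01, -1.81461298e-06]), 'wrist_force': array([ 0.06289797, -0.06157044, -0.111084  ]), 'wrist_torque': array([-0.02966715,  0.01665588, -0.03961411]), 'gripper_width': 94.74057152745846}
```

Run:
```python
import cv2
t=cv2.imread("pics/top0.png");cv2.imwrite("pics/top0b.png",cv2.resize(t[130:300,180:460],None,fx=2.8,fy=2.8,interpolation=cv2.INTER_CUBIC))
```

```text
(no output)
```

View pics/top0.png

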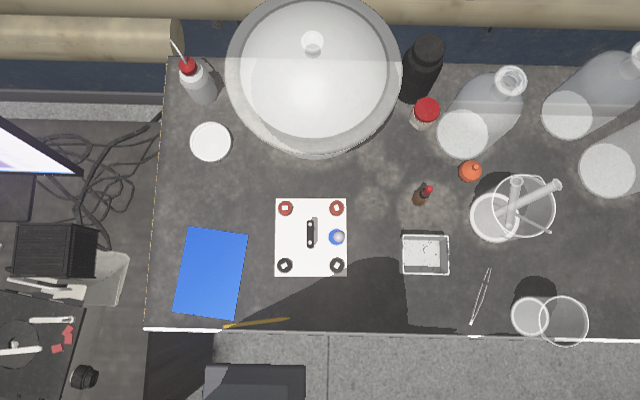

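View pics/top0b.png

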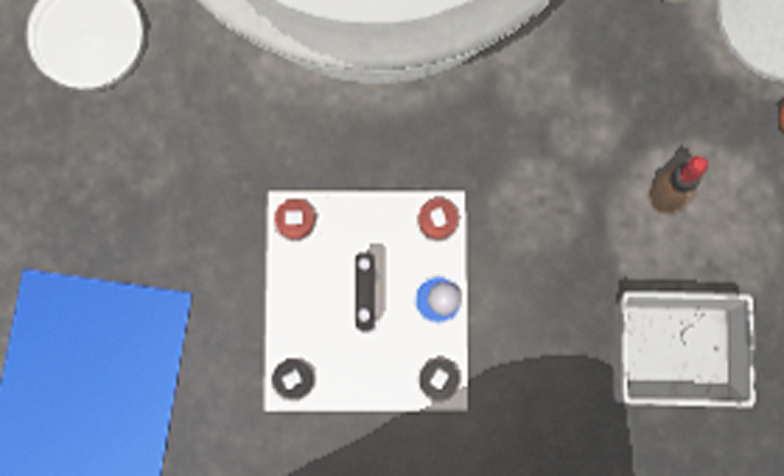

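View pics/scene0.png

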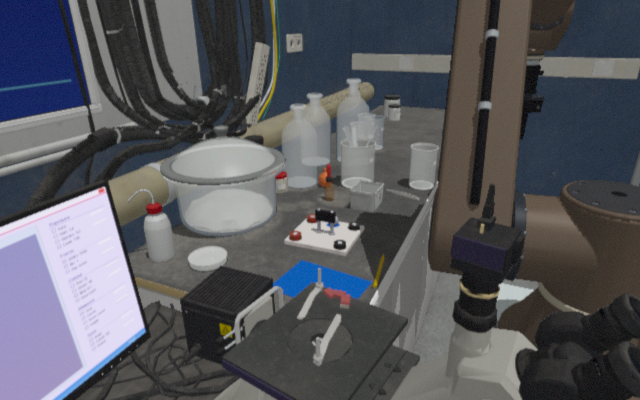

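The top view shows the tray at about (311,238) with the ball on its −y side (339,237). The red mounts are at the far (+x) corners, (285,208) and (337,208), the black ones at the near corners, and the bin is at (425,255). The mat is at (211,273), the dropper at (421,194) and the dish at (210,142). Next I'll refine the poses by colour segmentation.

Run:
```python
from h import *
c=cam("top");im=c["img"];hsv=cv2.cvtColor(im,cv2.COLOR_BGR2HSV)
def blobs(m,box,amin):
    x0,y0,x1,y1=box;mm=np.zeros_like(m);mm[y0:y1,x0:x1]=m[y0:y1,x0:x1]
    n,l,s,ct=cv2.connectedComponentsWithStats(mm);return [(s[i,4],ct[i],(l==i).astype(np.uint8)) for i in range(1,n) if s[i,4]>=amin]
H,S,V=cv2.split(hsv)
box=(265,190,360,285)
red=(((H<12)|(H>168))&(S>90)).astype(np.uint8)
for a,ct,_ in blobs(red,box,30): print("red",a,ct,np.round(back(c,ct,23.5),1))
blk=(V<75).astype(np.uint8)
for a,ct,_ in blobs(blk,(276,199,346,275),30): print("blk",a,ct,np.round(back(c,ct,21.5),1))
wh=((V>170)&(S<40)).astype(np.uint8)
for a,ct,m in blobs(wh,box,800):
    m=cv2.convexHull(cv2.findNonZero(m)); r=cv2.minAreaRect(m);b=cv2.boxPoints(r)
    P=np.array([back(c,p,10) for p in b]);print("tray",P.round(1).tolist(),P.mean(0),[np.linalg.norm(P[i]-P[i-1]).round(1) for i in range(4)],[np.arctan2(*(P[i]-P[i-1])[[1,0]]).round(4) for i in range(4)])
bl=((H>95)&(H<125)&(S>120)).astype(np.uint8)
for a,ct,m in blobs(bl,(160,210,260,330),800):
    r=cv2.minAreaRect(cv2.findNonZero(m));P=np.array([back(c,p,2) for p in cv2.boxPoints(r)]);print("mat",P.round(1).tolist(),P.mean(0))
for p in [(622,296),(743,296),(755,403),(626,403),(617,284)]:
    q=((p[0]+.5)/2.8-.5+180,(p[1]+.5)/2.8-.5+130);print("binrim",back(c,q,62).round(1))
s=monitor.read_state()
w=cam("wrist");print(w["eye"],w["orientation"],w["camera_matrix"][0]);cv2.imwrite("pics/w0.png",w["img"])
```

```text
red 123 [284.71544715 207.85365854] [ 608.9 -148.5   23.5]
red 120 [336.08333333 207.60833333] [ 612.1 -256.    23.5]
tray [[631.9, -123.6, 10.0], [635.8, -277.1, 10.0], [471.2, -279.9, 10.0], [467.5, -130.8, 10.0]] [ 551.58645182 -202.84656653   10.        ] [np.float64(164.6), np.float64(153.5), np.float64(164.7), np.float64(149.1)] [np.float64(0.0434), np.float64(-1.5454), np.float64(-3.1249), np.float64(1.5956)]
mat [[391.0, 78.5, 2.0], [572.7, 61.3, 2.0], [553.2, -71.1, 2.0], [372.8, -49.9, 2.0]] [472.42854917   4.68744396   2.        ]
binrim [ 552.6 -386.9   62. ]
binrim [ 554.7 -472.8   62. ]
binrim [ 479.6 -479.7   62. ]
binrim [ 477.3 -389.4   62. ]
binrim [ 561.  -383.4   62. ]
[ 222.9315771  -588.0895957   384.15679866] [ 0.11537982  0.77603034 -0.61328423 -0.09136114] [319.5522301    0.         320.45097188]
```

Run:
```python
import cv2
t=cv2.imread("pics/top0.png");cv2.imwrite("pics/top0c.png",cv2.resize(t[220:290,385:465],None,fx=8,fy=8,interpolation=cv2.INTER_CUBIC))
```

```text
(no output)
```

View pics/top0c.png

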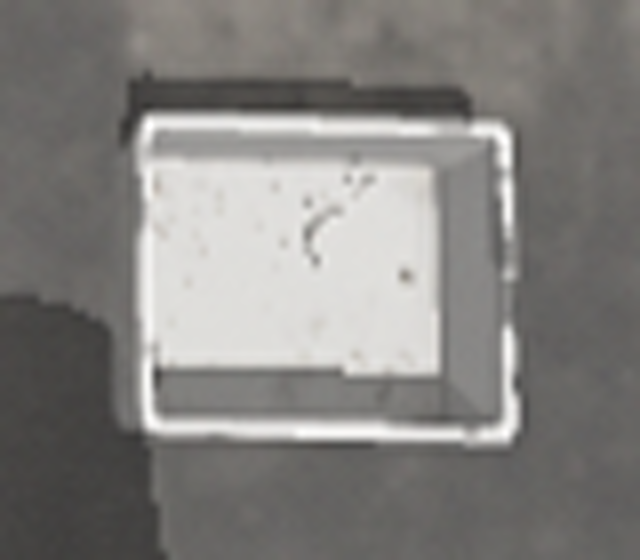

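View pics/w0.png

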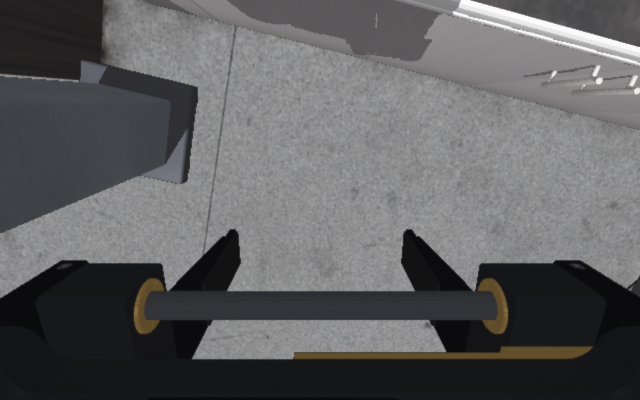

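```bash
python3 - <<'E'
from h import *
w=cam("wrist");Rw=rq(w["orientation"]);print("fwd",Rw.apply([0,0,1]),"right",Rw.apply([1,0,0]))
s=monitor.read_state();Rt=rq(s["ee_rot"]);print("cam in tool",Rt.inv().apply(np.array(w["eye"])-s["ee_pos"]), Rt.as_matrix().round(3))
c=cam("top");g=cam("scene")
# bowl rim near edge test
for z in (60,100,140,180): 
    p=back(c,(315,157),z);q=back(c,(315,-5),z);print(z,p.round(),q.round(),proj(g,p).round(),proj(g,q).round())
P=np.array([back(c,((x)/8-.44+385,y/8-.44+220),62) for x,y in [(148,122),(508,128),(512,436),(150,430)]]);print(P.round(1),P.mean(0))
E
python3 - <<'E'
import cv2
t=cv2.imread("pics/scene0.png");cv2.imwrite("pics/scene0b.png",cv2.resize(t[120:280,150:410],None,fx=3,fy=3,interpolation=cv2.INTER_CUBIC))
E
```

```text
fwd [-0.28331963 -0.0670138  -0.95668132] right [ 2.31071137e-01 -9.72936818e-01 -2.78872762e-04]
cam in tool [  81.83198386   -1.42512832 -169.49789056] [[ 0.973  0.23   0.   ]
 [ 0.23  -0.973 -0.   ]
 [-0.     0.    -1.   ]]
60 [ 710. -210.   60.] [1077. -199.   60.] [273. 205.] [165. 188.]
100 [ 698. -211.  100.] [1048. -201.  100.] [276. 192.] [171. 176.]
140 [ 687. -212.  140.] [1020. -202.  140.] [279. 178.] [177. 164.]
180 [ 675. -213.  180.] [ 992. -204.  180.] [282. 164.] [183. 152.]
[[ 553.8 -389.4   62. ]
 [ 554.5 -478.9   62. ]
 [ 478.7 -478.2   62. ]
 [ 477.9 -389.5   62. ]] [ 516.21871809 -433.98200363   62.        ]
```

View pics/scene0b.png

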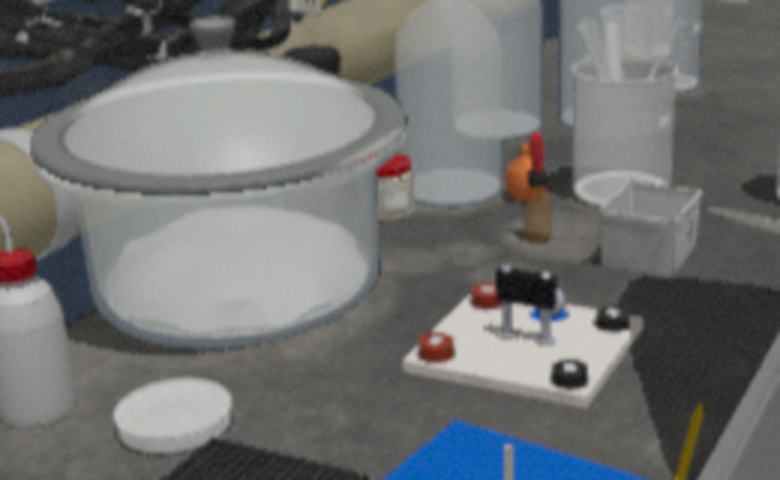

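Add to h.py:
```python
def tgt(yaw,tilt=0.):
    # tool x along (cos yaw, sin yaw), z down; tilt>0: tool body leans toward -x world (about world y)
    T=R.from_matrix(np.array([[np.cos(yaw),np.sin(yaw),0],[np.sin(yaw),-np.cos(yaw),0],[0,0,-1]]).T)
    return R.from_rotvec([0,-tilt,0])*T
def plan(pos,Rt,s=None):
    s=s or monitor.read_state();R0=rq(s["ee_rot"])
    d=R0.inv().apply(np.array(pos)-s["ee_pos"])/1000;r=(R0.inv()*Rt).as_rotvec()
    return d.round(4),r.round(4)
def st():
    s=monitor.read_state();print("t",s["clock"],"pos",s["ee_pos"].round(1),"F",s["wrist_force"].round(1),"w",round(s["gripper_width"],1),"zax",rq(s["ee_rot"]).apply([0,0,1]).round(3),"xax",rq(s["ee_rot"]).apply([1,0,0]).round(3),"q",s["joint_pos"].round(2));return s
```

```text
(no output)
```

Emit:
arm_command:
  plan: "1 0.03 -0.02 -0.02 0 0 -0.12;1 0.06 -0.04 -0.02 0 0 -0.24;1 0.09 -0.06 -0.02 0 0 -0.36;1 0.12 -0.08 -0.02 0 0 -0.48;1 0.15 -0.10 -0.02 0 0 -0.60;1 0.18 -0.12 -0.02 0 0 -0.72;1 0.21 -0.14 -0.02 0 0 -0.84;1 0.24 -0.16 -0.02 0 0 -0.96;1 0.27 -0.18 -0.02 0 0 -1.08;1 0.30 -0.20 -0.02 0 0 -1.2"

```text
clock: 2.08
ee_pos: [390.6, -343.3, 234.8]
ee_rot: [0.0, 0.753, 0.658, -0.0]
wrist_force: [0.2, -0.8, 0.8]
gripper_width: 95.0
```

Run:
```python
from h import *
s=st();print(plan([500,-205,200],tgt(np.pi+.03)))
```

```text
t 2.0833 pos [ 390.6 -343.3  234.8] F [ 0.2 -0.8  0.8] w 95.0 zax [ 0. -0. -1.] xax [ 0.133  0.991 -0.   ] q [-0.85  0.32  1.79 -0.    1.03 -0.71]
(array([0.1516, 0.0901, 0.0348]), array([-0.000e+00,  5.000e-04, -1.734e+00]))
```

Emit:
arm_command:
  plan: "0.6 0.02 0.01 0.00 0 0 -0.12;0.6 0.04 0.02 0.00 0 0 -0.24;0.6 0.06 0.03 0.01 0 0 -0.36;0.6 0.08 0.04 0.01 0 0 -0.48;0.6 0.10 0.05 0.02 0 0 -0.60;0.6 0.12 0.06 0.02 0 0 -0.72;0.6 0.14 0.07 0.03 0 0 -0.84;0.6 0.15 0.08 0.03 0 0 -0.96;0.6 0.15 0.09 0.03 0 0 -1.08;0.6 0.15 0.09 0.03 0 0 -1.2"

```text
clock: 2.92
ee_pos: [501.1, -208.1, 204.6]
ee_rot: [0.0, 0.249, 0.969, -0.0]
wrist_force: [-0.3, -0.6, -0.6]
gripper_width: 57.2
```

Emit:
arm_command:
  plan: "0.6 0 0 0 0 0 -0.12;0.6 0 0 0 0 0 -0.24;0.6 0 0 0 0 0 -0.36;0.6 0 0 0 0 0 -0.48;0.6 0 0 0 0 0 -0.534;0.6 0 0 0 0 0 -0.534;0.6 0 0 0 0 0 -0.534;0.6 0 0 0 0 0 -0.534;0.6 0 0 0 0 0 -0.534;0.6 0 0 0 0 0 -0.534"

```text
clock: 3.75
ee_pos: [499.6, -208.7, 204.6]
ee_rot: [0.0, -0.012, 1.0, -0.0]
wrist_force: [0.8, -0.0, -0.3]
gripper_width: 57.1
```

Run:
```python
from h import *
s=st();w=cam("wrist");cv2.imwrite("pics/w1.png",w["img"]);print(w["eye"])
for nm,z in [("tray_handle",58),("ball_center",20),("reject_a_mid",15.5),("good_a_mid",14.5)]:
    for d in mark_of("wrist",nm)[:3]: print(nm,round(d["score"],2),np.round(d["location"]),np.round(back(w,d["location"],z)))
im=w["img"];H,S,V=cv2.split(cv2.cvtColor(im,cv2.COLOR_BGR2HSV))
red=(((H<12)|(H>168))&(S>90)).astype(np.uint8)
n,l,ss,ct=cv2.connectedComponentsWithStats(red)
for i in range(1,n):
    if ss[i,4]>100: print("red",ss[i],ct[i],back(w,ct[i],17).round(1))
```

```text
t 3.75 pos [ 499.6 -208.7  204.6] F [ 0.8 -0.  -0.3] w 57.1 zax [ 0. -0. -1.] xax [-1.    -0.023 -0.   ] q [-0.52  0.38  1.78 -0.    0.98 -2.11]
[ 416.01844898 -209.31962202  374.1300744 ]
tray_handle 0.8 [319. 232.] [ 552. -208.   58.]
tray_handle 0.6 [136. 185.] [ 504. -396.   58.]
ball_center 0.62 [274. 218.] [ 551. -260.   20.]
ball_center 0.25 [135. 185.] [ 515. -419.   20.]
ball_center 0.19 [282. 263.] [ 611. -252.   20.]
reject_a_mid 0.88 [283. 264.] [ 614. -252.   16.]
good_a_mid 0.71 [135. 187.] [ 519. -423.   14.]
good_a_mid 0.62 [279. 167.] [ 491. -255.   14.]
red [270 250  22  27 382] [280.93455497 262.32460733] [ 611.4 -253.7   17. ]
red [354 250  19  27 304] [362.39473684 262.34868421] [ 608.9 -152.2   17. ]
```

View pics/w1.png

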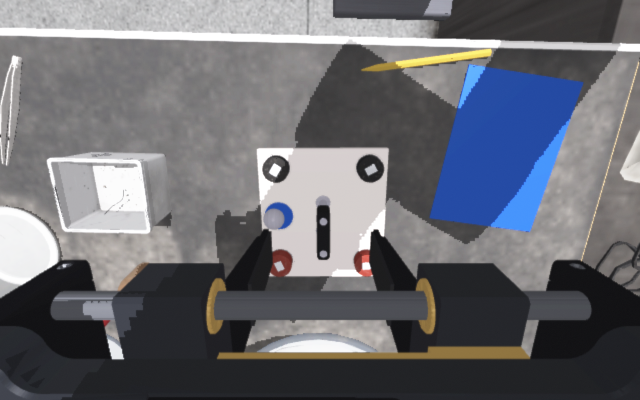

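The wrist view shows the plate spanning columns 258–388, with blacks at (276,168) and (370,168). The fingers partly hide the reds at (281,262) and (363,262), and the ball is at (274,218). Next I'll fit the tray pose from the unoccluded features.

Run:
```python
from h import *
from scipy.optimize import least_squares
im=cv2.imread("pics/w1.png");cv2.imwrite("pics/w1b.png",cv2.resize(im[135:290,235:410],None,fx=4,fy=4,interpolation=cv2.INTER_CUBIC))
w=cam("wrist");H,S,V=cv2.split(cv2.cvtColor(w["img"],cv2.COLOR_BGR2HSV))
blk=(V<80).astype(np.uint8);blk[:150]=0;blk[190:]=0;blk[:,:260]=0;blk[:,385:]=0
n,l,ss,ct=cv2.connectedComponentsWithStats(blk)
for i in range(1,n):
    if ss[i,4]>100:
        h=cv2.convexHull(cv2.findNonZero((l==i).astype(np.uint8)));m=cv2.moments(h);p=(m["m10"]/m["m00"],m["m01"]/m["m00"])
        print("blk",ss[i],p,back(w,p,18).round(1))
g=cv2.cvtColor(w["img"],cv2.COLOR_BGR2GRAY).astype(float)
for r in (155,185,195,228):
    row=g[r]; d=np.diff(row); a=250+np.argmax(d[250:265]); b=380+np.argmin(d[380:395]); 
    print(r,a,b,back(w,(a+.5,r),10).round(1),back(w,(b+.5,r),10).round(1))
for c_ in (300,345):
    col=g[:,c_];d=np.diff(col);a=140+np.argmax(d[140:155]);b=268+np.argmin(d[268:285]);print(c_,a,b,back(w,(c_,a+.5),10).round(1),back(w,(c_,b+.5),10).round(1))
```

```text
blk [357 155  27  27 462] (369.6999688764394, 168.1332088390912) [ 489.1 -151.6   18. ]
blk [270 156  19  26 184] (278.9936923823387, 167.8753032508491) [ 491.4 -254.4   18. ]
155 256 387 [ 478.8 -281.    10. ] [ 475.  -130.9   10. ]
185 258 386 [ 514.3 -279.8   10. ] [ 510.5 -129.1   10. ]
195 258 385 [ 526.6 -280.2   10. ] [ 522.8 -129.2   10. ]
228 261 383 [ 568.8 -277.8   10. ] [ 565.  -128.1   10. ]
300 147 275 [ 468.9 -231.2   10. ] [ 633.5 -230.1   10. ]
345 147 276 [ 467.6 -180.    10. ] [ 633.5 -172.1   10. ]
```

View pics/w1b.png

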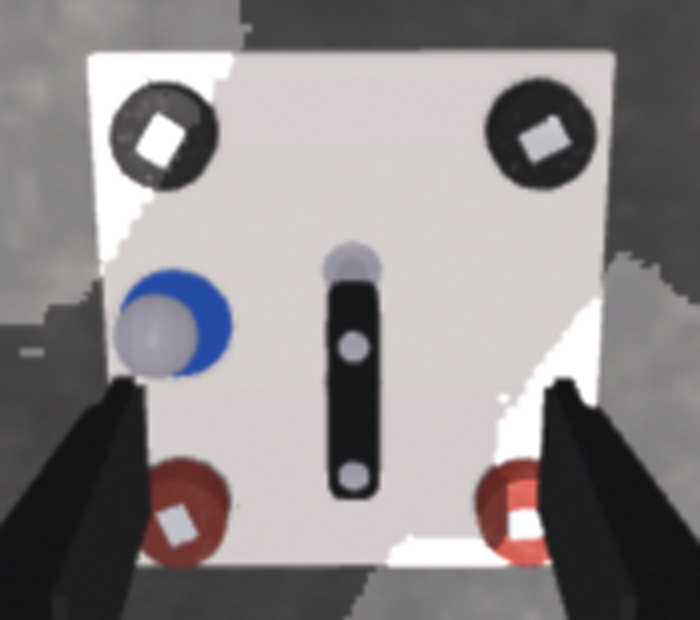

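Run:
```python
from h import *
s=st();print(plan([609,-148,90],tgt(np.pi+.03,.17)),plan([609,-148,13],tgt(np.pi+.03,.17)))
```

```text
t 4.05 pos [ 499.6 -208.7  204.6] F [0.1 0.3 0.4] w 56.9 zax [ 0. -0. -1.] xax [-1.    -0.024 -0.   ] q [-0.52  0.38  1.78 -0.    0.98 -2.11]
(array([-0.1109,  0.058 ,  0.1146]), array([ 0.0045, -0.1699, -0.006 ])) (array([-0.1109,  0.058 ,  0.1916]), array([ 0.0045, -0.1699, -0.006 ]))
```

Emit:
arm_command:
  plan: "0.6 -0.01 0.006 0.012 0.001 -0.03 0;0.6 -0.025 0.014 0.026 0.002 -0.06 -0.002;0.6 -0.04 0.022 0.044 0.003 -0.09 -0.003;0.6 -0.06 0.032 0.062 0.003 -0.12 -0.004;0.6 -0.08 0.042 0.08 0.004 -0.15 -0.005;0.6 -0.095 0.05 0.096 0.005 -0.17 -0.006;0.6 -0.105 0.055 0.108 0.005 -0.17 -0.006;0.6 -0.111 0.058 0.115 0.005 -0.17 -0.006;0.6 -0.111 0.058 0.115 0.005 -0.17 -0.006;0.6 -0.111 0.058 0.115 0.005 -0.17 -0.006"

```text
clock: 4.88
ee_pos: [609.0, -148.0, 89.6]
ee_rot: [0.085, -0.015, 0.996, -0.001]
wrist_force: [-1.0, -0.2, -0.3]
gripper_width: 56.7
```

Run:
```python
from h import *
s=st();w=cam("wrist");cv2.imwrite("pics/w2.png",w["img"]);cv2.imwrite("pics/s2.png",cam("scene")["img"])
print(plan([609,-148,13],tgt(np.pi+.03,.17)),proj(w,[609,-148,23.5]),proj(w,s["ee_pos"]))
```

```text
t 4.8833 pos [ 609.  -148.    89.6] F [-1.  -0.2 -0.3] w 56.7 zax [ 0.169 -0.    -0.986] xax [-0.985 -0.031 -0.169] q [-0.37  0.59  1.79  0.11  0.61 -2.05]
(array([0.0131, 0.0009, 0.0763]), array([-0.0009,  0.0008,  0.    ])) [318.97948584 197.85830817] [317.9374699  249.00953946]
```

View pics/w2.png

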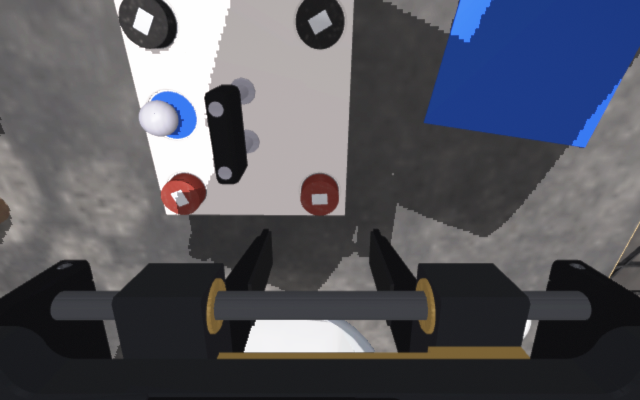

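View pics/s2.png

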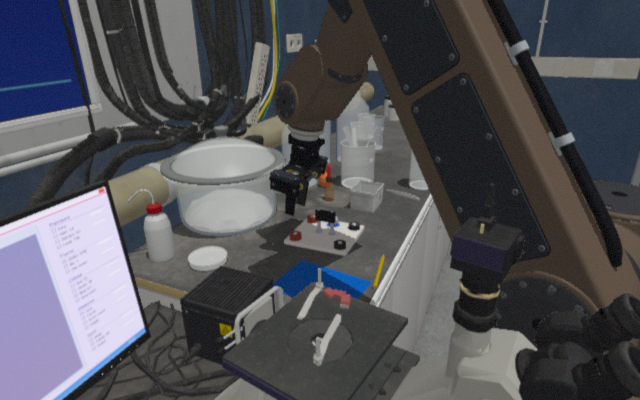

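Emit:
arm_command:
  plan: "0.6 0.003 0 0.01 0 0 0;0.6 0.005 0 0.025 0 0 0;0.6 0.008 0 0.04 0 0 0;0.6 0.009 0 0.052 0 0 0;0.6 0.011 0 0.062 0 0 0;0.6 0.012 0.001 0.069 0 0 0;0.6 0.013 0.001 0.073 0 0 0;0.6 0.013 0.001 0.0755 0 0 0;0.6 0.013 0.001 0.0763 0 0 0;0.6 0.013 0.001 0.0763 0 0 0"

```text
clock: 5.82
ee_pos: [609.4, -147.5, 12.5]
ee_rot: [0.085, -0.015, 0.996, -0.002]
wrist_force: [0.0, 0.5, -0.3]
gripper_width: 56.8
```

Emit:
arm_command:
  plan: "0.5 0 0 0 0 0 0;0.4 0 0 0 0 0 0;0.2 0 0 0 0 0 0;0 0 0 0 0 0 0;0 0 0 0 0 0 0;0 0 0 0 0 0 0;0 0 0 0 0 0 0;0 0 0 0 0 0 0;0 0 0 0 0 0 0;0 0 0 0 0 0 0"

```text
clock: 6.65
ee_pos: [609.3, -147.5, 12.4]
ee_rot: [0.085, -0.015, 0.996, -0.002]
wrist_force: [-0.7, -1.0, 4.2]
gripper_width: 29.3
```

Run:
```python
from h import *
s=st();w=cam("wrist");cv2.imwrite("pics/w3.png",w["img"])
print(plan([609,-148,120],tgt(np.pi+.03,.17)))
```

```text
t 6.65 pos [ 609.3 -147.5   12.4] F [-0.7 -1.   4.2] w 29.3 zax [ 0.17  -0.001 -0.985] xax [-0.985 -0.03  -0.17 ] q [-0.37  0.71  1.83  0.14  0.45 -2.09]
(array([-0.0179, -0.0011, -0.1061]), array([-0.0007,  0.0005,  0.0003]))
```

View pics/w3.png

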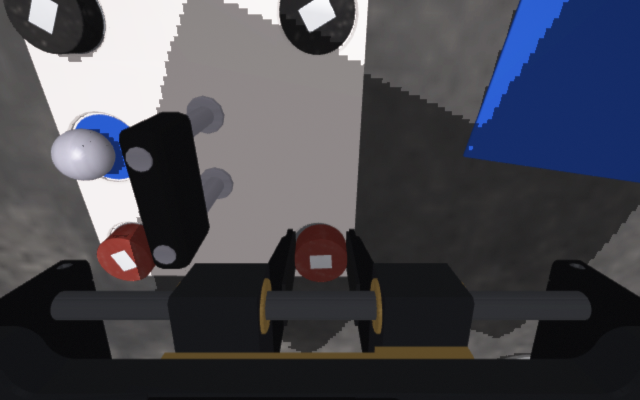

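Emit:
arm_command:
  plan: "0 -0.001 0 -0.004 0 0 0;0 -0.002 0 -0.01 0 0 0;0 -0.004 0 -0.02 0 0 0;0 -0.006 0 -0.034 0 0 0;0 -0.009 0 -0.05 0 0 0;0 -0.012 0 -0.068 0 0 0;0 -0.015 -0.001 -0.084 0 0 0;0 -0.017 -0.001 -0.098 0 0 0;0 -0.018 -0.001 -0.106 0 0 0;0 -0.018 -0.001 -0.106 0 0 0"

```text
clock: 7.53
ee_pos: [609.6, -147.9, 122.0]
ee_rot: [0.086, -0.015, 0.996, -0.002]
wrist_force: [0.9, -0.6, 0.7]
gripper_width: 29.1
```

Run:
```python
from h import *
s=st();w=cam("wrist");cv2.imwrite("pics/w4.png",w["img"])
print(plan([533,-434,125],tgt(np.pi+.03,0)),plan([533,-434,30],tgt(np.pi+.03,0)))
```

```text
t 7.5333 pos [ 609.6 -147.9  122. ] F [ 0.9 -0.6  0.7] w 29.1 zax [ 0.172 -0.002 -0.985] xax [-0.985 -0.031 -0.172] q [-0.37  0.54  1.77  0.1   0.67 -2.04]
(array([ 0.083 , -0.2838, -0.0169]), array([-0.0062,  0.1714,  0.0003])) (array([ 0.0992, -0.2832,  0.0767]), array([-0.0062,  0.1714,  0.0003]))
```

View pics/w4.png

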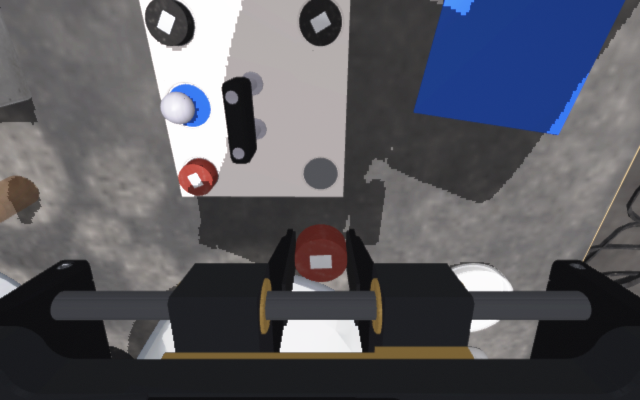

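Emit:
arm_command:
  plan: "0 0.01 -0.015 -0.004 0 0.02 0;0 0.02 -0.04 -0.008 0 0.05 0;0 0.03 -0.075 -0.012 0 0.08 0;0 0.04 -0.11 -0.015 0 0.11 0;0 0.05 -0.148 -0.017 -0.003 0.14 0;0 0.06 -0.185 -0.017 -0.005 0.17 0;0 0.07 -0.22 -0.017 -0.006 0.171 0;0 0.077 -0.25 -0.017 -0.006 0.171 0;0 0.082 -0.272 -0.017 -0.006 0.171 0;0 0.083 -0.284 -0.017 -0.006 0.171 0"

```text
clock: 8.42
ee_pos: [531.4, -436.5, 122.4]
ee_rot: [-0.001, -0.014, 1.0, 0.001]
wrist_force: [-0.1, 0.3, -0.3]
gripper_width: 29.0
```

Run:
```python
from h import *
s=st();w=cam("wrist");cv2.imwrite("pics/w5.png",w["img"])
print(plan([533,-434,30],tgt(np.pi+.03,0)),proj(w,[516,-434,62]),proj(w,[533,-434,62]))
```

```text
t 8.4167 pos [ 531.4 -436.5  122.4] F [-0.1  0.3 -0.3] w 29.0 zax [-0.002  0.001 -1.   ] xax [-1.    -0.028  0.002] q [-0.78  0.67  1.48 -0.    0.99 -2.38]
(array([-0.0015,  0.0032,  0.0927]), array([ 0.0009, -0.0019, -0.0023])) [322.36770986 194.58430084] [321.67620332 215.8622779 ]
```

View pics/w5.png

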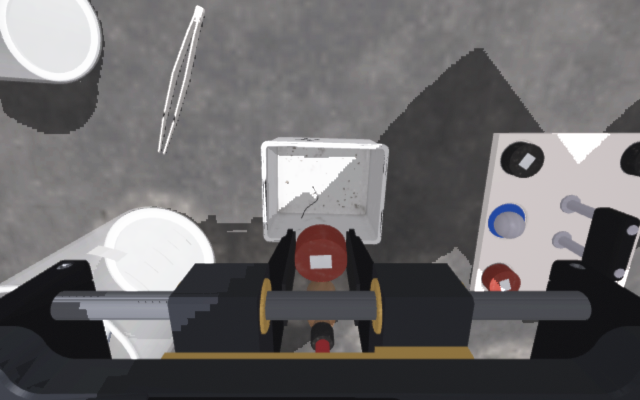

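Emit:
arm_command:
  plan: "0 0 0.001 0.01 0 0 0;0 0 0.002 0.03 0 0 0;0 0 0.002 0.05 0 0 0;0 0 0.002 0.066 0 0 0;0 0 0.002 0.078 0 0 0;0 0 0.002 0.084 0 0 0;0 0 0.002 0.086 0 0 0;0.4 0 0.002 0.086 0 0 0;0.5 0 0.002 0.086 0 0 0;0.5 0 0.002 0.086 0 0 0"

```text
clock: 9.3
ee_pos: [533.1, -432.4, 39.0]
ee_rot: [0.0, -0.015, 1.0, -0.0]
wrist_force: [-0.4, -0.3, -0.0]
gripper_width: 43.7
```

Emit:
arm_command:
  plan: "0.5 0 0 0 0 0 0;0.5 0 0 0 0 0 0;0.5 0 0 -0.01 0 0 0;0.5 0 0 -0.03 0 0 0;0.5 0 0 -0.055 0 0 0;0.5 0 0 -0.08 0 0 0;0.5 0 0 -0.095 0 0 0;0.5 0 0 -0.1 0 0 0;0.5 0 0 -0.1 0 0 0;0.5 0 0 -0.1 0 0 0"

```text
clock: 10.13
ee_pos: [532.5, -432.0, 137.7]
ee_rot: [-0.001, -0.015, 1.0, 0.0]
wrist_force: [-0.2, -0.5, -0.5]
gripper_width: 47.5
```

Run:
```python
from h import *
s=st();w=cam("wrist");cv2.imwrite("pics/w6.png",w["img"]);c=cam("top");cv2.imwrite("pics/t6.png",c["img"])
print(plan([612.4,-256,110],tgt(np.pi+.03,.17)))
```

```text
t 10.1333 pos [ 532.5 -432.   137.7] F [-0.2 -0.5 -0.5] w 47.5 zax [-0.001  0.001 -1.   ] xax [-1.    -0.03   0.001] q [-0.78  0.65  1.47 -0.    1.02 -2.38]
(array([-0.0854,  0.1733,  0.0269]), array([ 0.007 , -0.1723,  0.    ]))
```

View pics/w6.png

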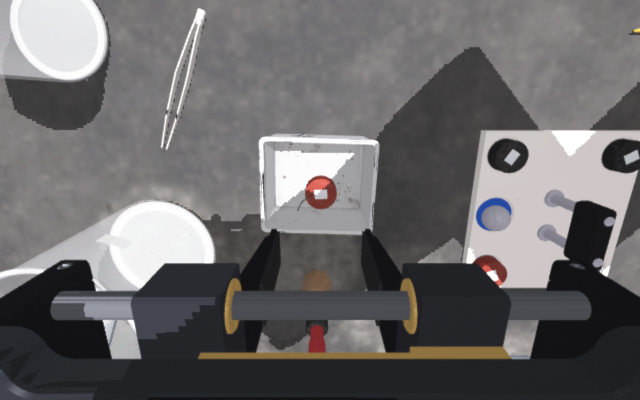

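The first reject lies in the box at (320,193). Now for the second one.

Emit:
arm_command:
  plan: "0.6 -0.002 0.012 0 0 -0.02 0;0.6 -0.008 0.036 0 0.001 -0.05 0;0.6 -0.02 0.065 0 0.002 -0.08 0;0.6 -0.035 0.1 0.004 0.003 -0.11 0;0.6 -0.055 0.13 0.01 0.005 -0.14 0;0.6 -0.07 0.155 0.018 0.006 -0.172 0;0.6 -0.082 0.17 0.024 0.007 -0.172 0;0.6 -0.0854 0.1733 0.027 0.007 -0.172 0;0.6 -0.0854 0.1733 0.027 0.007 -0.172 0;0.6 -0.0854 0.1733 0.027 0.007 -0.172 0"

```text
clock: 11.07
ee_pos: [612.6, -256.8, 110.4]
ee_rot: [0.085, -0.015, 0.996, -0.002]
wrist_force: [0.3, 0.4, 0.2]
gripper_width: 57.2
```

Run:
```python
from h import *
s=st();w=cam("wrist");cv2.imwrite("pics/w7.png",w["img"])
print(plan([612.4,-256,13],tgt(np.pi+.03,.17)),proj(w,[612.4,-256,23.5]))
```

```text
t 11.0667 pos [ 612.6 -256.8  110.4] F [0.3 0.4 0.2] w 57.2 zax [ 0.169 -0.001 -0.986] xax [-0.985 -0.031 -0.169] q [-0.53  0.61  1.67  0.13  0.72 -2.22]
(array([0.0166, 0.0019, 0.0963]), array([-0.0014,  0.0004, -0.0002])) [320.21940022 186.33316667]
```

View pics/w7.png

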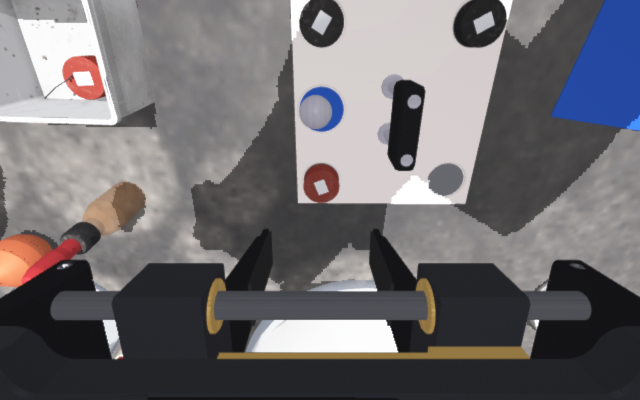

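Emit:
arm_command:
  plan: "0.6 0.002 0 0.012 0 0 0;0.6 0.005 0 0.03 0 0 0;0.6 0.009 0.001 0.05 0 0 0;0.6 0.012 0.001 0.067 0 0 0;0.6 0.014 0.001 0.079 0 0 0;0.6 0.0155 0.001 0.088 0 0 0;0.6 0.0165 0.0015 0.093 0 0 0;0.6 0.0165 0.0015 0.0955 0 0 0;0.6 0.0165 0.0015 0.0963 0 0 0;0.6 0.0165 0.0015 0.0963 0 0 0"

```text
clock: 11.95
ee_pos: [613.3, -255.7, 13.8]
ee_rot: [0.086, -0.015, 0.996, -0.002]
wrist_force: [-0.8, -0.1, 0.6]
gripper_width: 56.9
```

Emit:
arm_command:
  plan: "0.5 0 0 0 0 0 0;0.4 0 0 0 0 0 0;0.2 0 0 0 0 0 0;0 0 0 0 0 0 0;0 0 0 0 0 0 0;0 0 0 0 0 0 0;0 0 0 0 0 0 0;0 0 0 0 0 0 0;0 0 0 0 0 0 0;0 0 0 0 0 0 0"

```text
clock: 12.78
ee_pos: [613.1, -255.6, 13.6]
ee_rot: [0.086, -0.015, 0.996, -0.002]
wrist_force: [-0.8, 0.6, 4.3]
gripper_width: 29.0
```

Emit:
arm_command:
  plan: "0 -0.001 0 -0.004 0 0 0;0 -0.002 0 -0.01 0 0 0;0 -0.004 0 -0.02 0 0 0;0 -0.006 0 -0.034 0 0 0;0 -0.009 0 -0.05 0 0 0;0 -0.012 0 -0.068 0 0 0;0 -0.015 -0.001 -0.084 0 0 0;0 -0.017 -0.001 -0.098 0 0 0;0 -0.018 -0.001 -0.106 0 0 0;0 -0.018 -0.001 -0.106 0 0 0"

```text
clock: 13.62
ee_pos: [613.3, -256.2, 123.3]
ee_rot: [0.087, -0.015, 0.996, -0.003]
wrist_force: [0.1, 1.3, 0.1]
gripper_width: 28.7
```

Run:
```python
from h import *
s=st();w=cam("wrist");cv2.imwrite("pics/w8.png",w["img"])
print(plan([502,-434,122],tgt(np.pi+.03,0)))
```

```text
t 13.6167 pos [ 613.3 -256.2  123.3] F [0.1 1.3 0.1] w 28.7 zax [ 0.173 -0.003 -0.985] xax [-0.984 -0.031 -0.173] q [-0.53  0.59  1.67  0.13  0.74 -2.22]
(array([ 0.1145, -0.1747, -0.0188]), array([-0.0075,  0.1723,  0.0003]))
```

View pics/w8.png

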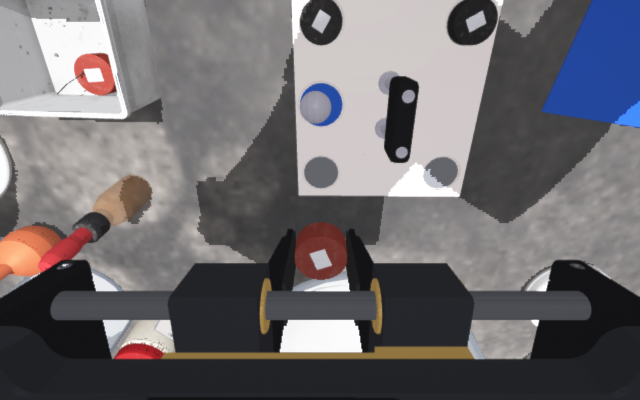

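Emit:
arm_command:
  plan: "0 0.008 -0.012 -0.003 0 0.02 0;0 0.02 -0.032 -0.008 -0.001 0.05 0;0 0.038 -0.058 -0.012 -0.002 0.08 0;0 0.056 -0.086 -0.016 -0.004 0.11 0;0 0.074 -0.114 -0.019 -0.006 0.14 0;0 0.09 -0.138 -0.019 -0.0075 0.172 0;0 0.103 -0.157 -0.019 -0.0075 0.172 0;0 0.111 -0.17 -0.019 -0.0075 0.172 0;0 0.1145 -0.1747 -0.019 -0.0075 0.172 0;0 0.1145 -0.1747 -0.019 -0.0075 0.172 0"

```text
clock: 14.5
ee_pos: [501.1, -434.3, 120.4]
ee_rot: [-0.001, -0.014, 1.0, 0.001]
wrist_force: [0.1, 0.9, -0.1]
gripper_width: 28.9
```

Run:
```python
from h import *
s=st();w=cam("wrist");cv2.imwrite("pics/w9.png",w["img"])
print(plan([502,-434,40],tgt(np.pi+.03,0)))
```

```text
t 14.5 pos [ 501.1 -434.3  120.4] F [ 0.1  0.9 -0.1] w 28.9 zax [-0.002  0.002 -1.   ] xax [-1.    -0.029  0.002] q [-0.81  0.64  1.55  0.    0.95 -2.41]
(array([-0.0004, -0.0006,  0.0807]), array([ 0.0017, -0.0014, -0.0004]))
```

View pics/w9.png

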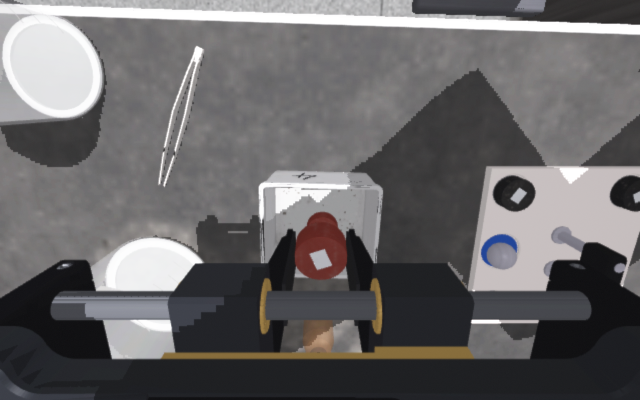

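Emit:
arm_command:
  plan: "0 0 0 0.01 0 0 0;0 0 0 0.028 0 0 0;0 0 0 0.048 0 0 0;0 0 0 0.064 0 0 0;0 0 0 0.074 0 0 0;0 0 0 0.079 0 0 0;0 0 0 0.08 0 0 0;0.4 0 0 0.08 0 0 0;0.5 0 0 0.08 0 0 0;0.5 0 0 0.08 0 0 0"

```text
clock: 15.38
ee_pos: [502.1, -434.1, 42.2]
ee_rot: [-0.0, -0.015, 1.0, -0.0]
wrist_force: [0.2, 0.6, -0.7]
gripper_width: 43.7
```

Emit:
arm_command:
  plan: "0.5 0 0 0 0 0 0;0.5 0 0 0 0 0 0;0.5 0 0 -0.01 0 0 0;0.5 0 0 -0.03 0 0 0;0.5 0 0 -0.055 0 0 0;0.5 0 0 -0.08 0 0 0;0.5 0 0 -0.105 0 0 0;0.5 0 0 -0.125 0 0 0;0.5 0 0 -0.135 0 0 0;0.5 0 0 -0.135 0 0 0"

```text
clock: 16.22
ee_pos: [502.5, -434.5, 179.2]
ee_rot: [0.001, -0.015, 1.0, -0.001]
wrist_force: [-0.1, 0.0, -0.7]
gripper_width: 47.8
```

Run:
```python
from h import *
s=st();w=cam("wrist");cv2.imwrite("pics/w10.png",w["img"]);
print(plan([551,-203.6,170],tgt(np.pi+.03,0)))
```

```text
t 16.2167 pos [ 502.5 -434.5  179.2] F [-0.1  0.  -0.7] w 47.8 zax [ 0.002 -0.002 -1.   ] xax [-1.    -0.03  -0.002] q [-0.81  0.58  1.5  -0.    1.06 -2.41]
(array([-0.056 ,  0.2289,  0.007 ]), array([-0.0004,  0.0001,  0.0002]))
```

View pics/w10.png

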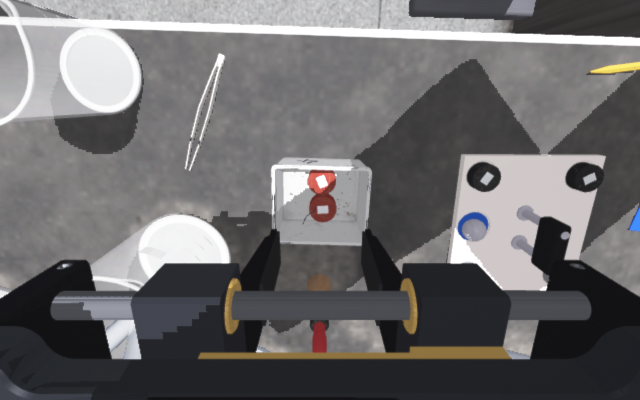

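Both reds are in the box, at (321,181) and (322,209). Now to the handle.

Emit:
arm_command:
  plan: "0.45 -0.003 0.012 0 0 0 0;0.45 -0.01 0.038 0 0 0 0;0.45 -0.017 0.072 0 0 0 0;0.45 -0.026 0.11 0 0 0 0;0.45 -0.035 0.147 0.001 0 0 0;0.45 -0.043 0.18 0.003 0 0 0;0.45 -0.049 0.207 0.005 0 0 0;0.45 -0.051 0.223 0.007 0 0 0;0.45 -0.051 0.229 0.007 0 0 0;0.45 -0.051 0.229 0.007 0 0 0"

```text
clock: 17.1
ee_pos: [545.5, -201.7, 168.4]
ee_rot: [-0.001, -0.016, 1.0, 0.001]
wrist_force: [0.2, -0.8, -0.8]
gripper_width: 43.0
```

```bash
python3 - <<'E'
from h import *
s=st();w=cam("wrist");cv2.imwrite("pics/w11.png",w["img"]);
print(plan([546,-203.7,39],tgt(np.pi+.03,0)))
for x in (-27,27): print(proj(w,[551+x,-203.6+.03*x,73]))
for d in mark_of("wrist","tray_handle")[:2]: print(d,back(w,d["location"],58))
E
python3 - <<'E'
import cv2
t=cv2.imread("pics/w11.png");cv2.imwrite("pics/w11b.png",cv2.resize(t[100:280,220:420],None,fx=3,fy=3,interpolation=cv2.INTER_CUBIC))
E
```

```text
t 17.1 pos [ 545.5 -201.7  168.4] F [ 0.2 -0.8 -0.8] w 43.0 zax [-0.003  0.002 -1.   ] xax [-0.999 -0.032  0.003] q [-0.47  0.48  1.72  0.    0.95 -2.07]
(array([-0.0006, -0.0009,  0.1296]), array([ 0.0015, -0.0023,  0.0014]))
[316.1539962 175.9522984]
[316.16572636 234.65219353]
{'location': [315.9, 201.5], 'score': 0.58} [ 551.5407828  -203.98020132   58.        ]
```

View pics/w11b.png

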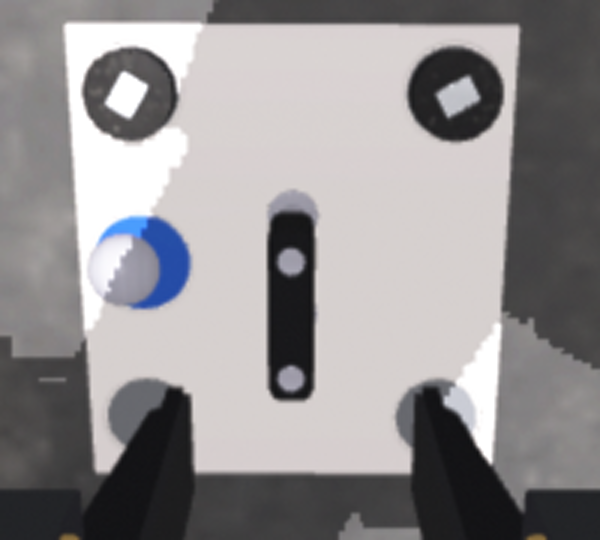

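Emit:
arm_command:
  plan: "0.45 0 0 0.012 0 0 0;0.45 0 -0.001 0.034 0.001 -0.002 0.001;0.45 0 -0.001 0.058 0.001 -0.002 0.001;0.45 0 -0.001 0.08 0.001 -0.002 0.001;0.45 0 -0.001 0.098 0.001 -0.002 0.001;0.45 0 -0.001 0.112 0.001 -0.002 0.001;0.45 0 -0.001 0.121 0.001 -0.002 0.001;0.45 0 -0.001 0.127 0.001 -0.002 0.001;0.45 0 -0.001 0.1296 0.001 -0.002 0.001;0.45 0 -0.001 0.1296 0.001 -0.002 0.001"

```text
clock: 18.03
ee_pos: [545.8, -204.8, 39.6]
ee_rot: [0.0, -0.014, 1.0, -0.0]
wrist_force: [-0.1, 0.1, 1.0]
gripper_width: 43.0
```

Run:
```python
from h import *
s=st();w=cam("wrist");cv2.imwrite("pics/w12.png",w["img"]);
print(plan([546,-203.2,39],tgt(np.pi+.03,0)))
```

```text
t 18.0333 pos [ 545.8 -204.8   39.6] F [-0.1  0.1  1. ] w 43.0 zax [ 0.001 -0.    -1.   ] xax [-1.    -0.029 -0.001] q [-0.47  0.66  1.82  0.    0.67 -2.07]
(array([-0.0001,  0.0016,  0.0011]), array([-0.0004,  0.0014, -0.0011]))
```

View pics/w12.png

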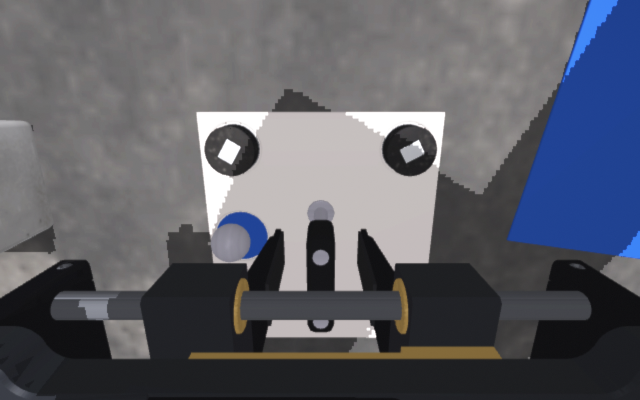

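Emit:
arm_command:
  plan: "0.4 0 0.0005 0.001 0 0 0;0.35 0 0.0005 0.001 0 0 0;0.3 0 0.0005 0.001 0 0 0;0.25 0 0.0005 0.001 0 0 0;0.22 0 0.0005 0.001 0 0 0;0.2 0 0.0005 0.001 0 0 0;0.18 0 0.0005 0.001 0 0 0;0.16 0 0.0005 0.001 0 0 0;0.14 0 0.0005 0.001 0 0 0;0.12 0 0.0005 0.001 0 0 0"

```text
clock: 18.92
ee_pos: [545.9, -204.1, 38.8]
ee_rot: [0.001, -0.015, 1.0, -0.0]
wrist_force: [-0.3, -1.5, -0.2]
gripper_width: 13.8
```

Emit:
arm_command:
  plan: "0.1 0 0 0 0 0 0;0.08 0 0 0 0 0 0;0.05 0 0 0 0 0 0;0 0 0 0 0 0 0;0 0 0 0 0 0 0;0 0 0 0 0 0 0;0 0 0 0 0 0 0;0 0 0 0 0 0 0;0 0 0 0 0 0 0;0 0 0 0 0 0 0"

```text
clock: 19.75
ee_pos: [545.9, -203.9, 38.8]
ee_rot: [0.001, -0.015, 1.0, -0.0]
wrist_force: [1.4, -2.6, -0.6]
gripper_width: 13.9
```

Run:
```python
from h import *
s=st();w=cam("wrist");cv2.imwrite("pics/w13.png",w["img"]);
```

```text
t 19.75 pos [ 545.9 -203.9   38.8] F [ 1.4 -2.6 -0.6] w 13.9 zax [ 0.001 -0.    -1.   ] xax [-1.    -0.029 -0.001] q [-0.47  0.66  1.82  0.    0.66 -2.07]
```

View pics/w13.png

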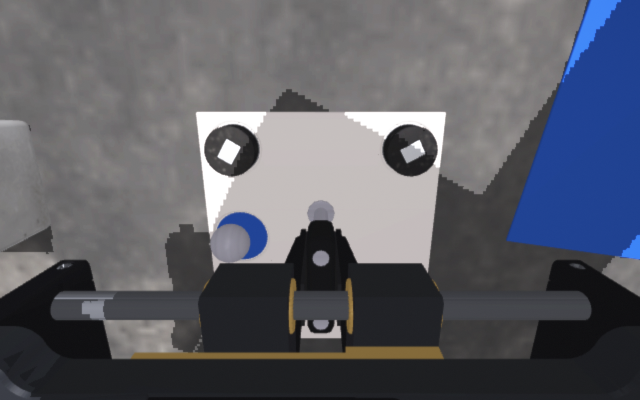

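Emit:
arm_command:
  plan: "0 0 0 -0.0003 0 0 0;0 0 0 -0.0012 0 0 0;0 0 0 -0.003 0 0 0;0 0 0 -0.006 0 0 0;0 0 0 -0.010 0 0 0;0 0 0 -0.014 0 0 0;0 0 0 -0.017 0 0 0;0 0 0 -0.019 0 0 0;0 0 0 -0.02 0 0 0;0 0 0 -0.02 0 0 0"

```text
clock: 20.63
ee_pos: [545.9, -203.9, 59.1]
ee_rot: [0.001, -0.015, 1.0, -0.0]
wrist_force: [0.2, 1.1, -4.8]
gripper_width: 14.3
```

Run:
```python
from h import *
s=st();w=cam("wrist");cv2.imwrite("pics/w14.png",w["img"]);
g=cam("scene")["img"];cv2.imwrite("pics/s14.png",cv2.resize(g[150:280,250:420],None,fx=4,fy=4,interpolation=cv2.INTER_CUBIC))
```

```text
t 20.6333 pos [ 545.9 -203.9   59.1] F [ 0.2  1.1 -4.8] w 14.3 zax [ 0.001 -0.    -1.   ] xax [-1.    -0.029 -0.001] q [-0.47  0.63  1.81  0.    0.7  -2.07]
```

View pics/w14.png

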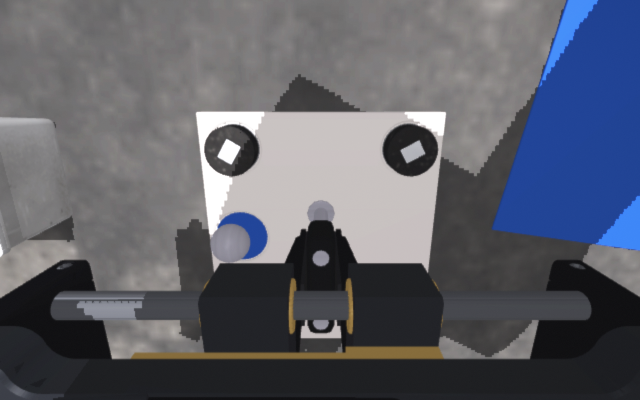

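View pics/s14.png

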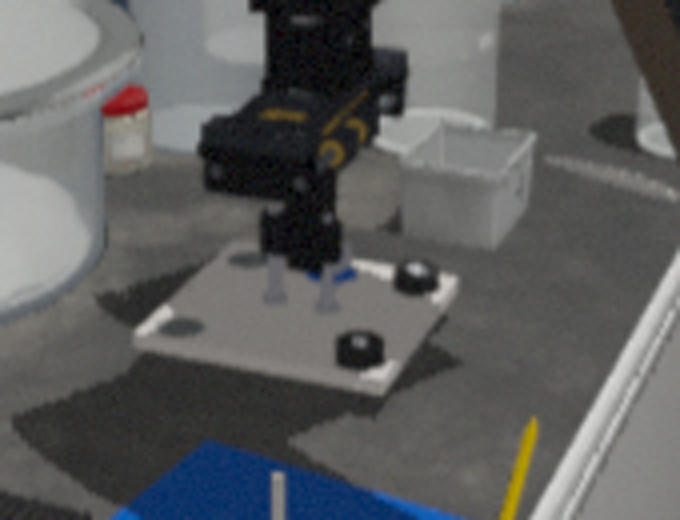

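Emit:
arm_command:
  plan: "0 0 0 -0.0007 0 0 0;0 0 0 -0.0046 0 0 0;0 0 0 -0.013 0 0 0;0 0 0 -0.0254 0 0 0;0 0 0 -0.04 0 0 0;0 0 0 -0.0546 0 0 0;0 0 0 -0.067 0 0 0;0 0 0 -0.0754 0 0 0;0 0 0 -0.0793 0 0 0;0 0 0 -0.08 0 0 0"

```text
clock: 21.57
ee_pos: [545.9, -204.0, 139.7]
ee_rot: [0.001, -0.015, 1.0, -0.0]
wrist_force: [-0.2, 0.5, -4.3]
gripper_width: 13.9
```

Run:
```python
from h import *
s=st();w=cam("wrist");cv2.imwrite("pics/w15.png",w["img"]);
d,r=plan([467.5,5,188],tgt(np.pi+.03,0));print(d,r)
t=np.arange(1,41)/40;m=10*t**3-15*t**4+6*t**5
for k in range(4):
    b=m[k*10-1] if k else 0
    print(["%.4f %.4f %.4f"%tuple(d*(x-b)) for x in m[k*10:k*10+10]])
c=cam("top")
P=np.array([back(c,p,2) for p in [(188,227),(248,235),(235,320),(173,312)]]);print(P.mean(0))
```

```text
t 21.5667 pos [ 545.9 -204.   139.7] F [-0.2  0.5 -4.3] w 13.9 zax [ 0.002 -0.001 -1.   ] xax [-1.    -0.029 -0.002] q [-0.47  0.52  1.75  0.    0.88 -2.07]
[ 0.072   0.2111 -0.0491] [-0.0003  0.0014 -0.0008]
['0.0000 0.0000 -0.0000', '0.0001 0.0002 -0.0001', '0.0003 0.0008 -0.0002', '0.0006 0.0018 -0.0004', '0.0012 0.0034 -0.0008', '0.0019 0.0056 -0.0013', '0.0029 0.0086 -0.0020', '0.0042 0.0122 -0.0028', '0.0057 0.0167 -0.0039', '0.0075 0.0219 -0.0051']
['0.0020 0.0059 -0.0014', '0.0043 0.0126 -0.0029', '0.0068 0.0199 -0.0046', '0.0095 0.0278 -0.0065', '0.0124 0.0362 -0.0084', '0.0154 0.0452 -0.0105', '0.0186 0.0545 -0.0127', '0.0218 0.0640 -0.0149', '0.0252 0.0738 -0.0172', '0.0285 0.0837 -0.0195']
['0.0034 0.0099 -0.0023', '0.0067 0.0197 -0.0046', '0.0100 0.0292 -0.0068', '0.0131 0.0385 -0.0090', '0.0162 0.0475 -0.0110', '0.0191 0.0559 -0.0130', '0.0218 0.0638 -0.0148', '0.0243 0.0711 -0.0165', '0.0265 0.0778 -0.0181', '0.0285 0.0837 -0.0195']
['0.0018 0.0052 -0.0012', '0.0033 0.0096 -0.0022', '0.0045 0.0133 -0.0031', '0.0055 0.0162 -0.0038', '0.0063 0.0185 -0.0043', '0.0068 0.0200 -0.0047', '0.0072 0.0211 -0.0049', '0.0074 0.0216 -0.0050', '0.0074 0.0218 -0.0051', '0.0075 0.0219 -0.0051']
[470.91179797   1.80998841   2.        ]
```

View pics/w15.png

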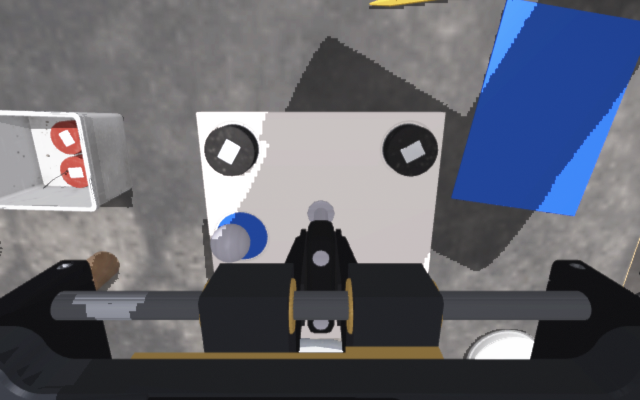

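Emit:
arm_command:
  plan: "0 0 0 0 0 0 0;0 0.0001 0.0002 0 0 0 0;0 0.0003 0.0008 -0.0002 0 0 0;0 0.0006 0.0018 -0.0004 0 0 0;0 0.0012 0.0034 -0.0008 0 0 0;0 0.0019 0.0056 -0.0013 0 0 0;0 0.0029 0.0086 -0.002 0 0 0;0 0.0042 0.0122 -0.0028 0 0 0;0 0.0057 0.0167 -0.0039 0 0 0;0 0.0075 0.0219 -0.0051 0 0 0"

```text
clock: 22.5
ee_pos: [537.4, -181.7, 144.0]
ee_rot: [0.001, -0.015, 1.0, -0.0]
wrist_force: [0.4, 0.2, -3.8]
gripper_width: 13.7
```

Emit:
arm_command:
  plan: "0 0.002 0.0059 -0.0014 0 0 0;0 0.0043 0.0126 -0.0029 0 0 0;0 0.0068 0.0199 -0.0046 0 0 0;0 0.0095 0.0278 -0.0065 0 0 0;0 0.0124 0.0362 -0.0084 0 0 0;0 0.0154 0.0452 -0.0105 0 0 0;0 0.0186 0.0545 -0.0127 0 0 0;0 0.0218 0.064 -0.0149 0 0 0;0 0.0252 0.0738 -0.0172 0 0 0;0 0.0285 0.0837 -0.0195 0 0 0"

```text
clock: 23.33
ee_pos: [506.2, -98.4, 163.6]
ee_rot: [0.001, -0.015, 1.0, -0.0]
wrist_force: [-0.6, 0.6, -4.5]
gripper_width: 13.4
```

Emit:
arm_command:
  plan: "0 0.0034 0.0099 -0.0023 0 0 0;0 0.0067 0.0197 -0.0046 0 0 0;0 0.01 0.0292 -0.0068 0 0 0;0 0.0131 0.0385 -0.009 0 0 0;0 0.0162 0.0475 -0.011 0 0 0;0 0.0191 0.0559 -0.013 0 0 0;0 0.0218 0.0638 -0.0148 0 0 0;0 0.0243 0.0711 -0.0165 0 0 0;0 0.0265 0.0778 -0.0181 0 0 0;0 0.0285 0.0837 -0.0195 0 0 0"

```text
clock: 24.17
ee_pos: [475.4, -15.9, 183.0]
ee_rot: [0.001, -0.015, 1.0, -0.0]
wrist_force: [-0.2, -0.9, -3.2]
gripper_width: 13.9
```

Emit:
arm_command:
  plan: "0 0.0018 0.0052 -0.0012 0 0 0;0 0.0033 0.0096 -0.0022 0 0 0;0 0.0045 0.0133 -0.0031 0 0 0;0 0.0055 0.0162 -0.0038 0 0 0;0 0.0063 0.0185 -0.0043 0 0 0;0 0.0068 0.02 -0.0047 0 0 0;0 0.0072 0.0211 -0.0049 0 0 0;0 0.0074 0.0216 -0.005 0 0 0;0 0.0074 0.0218 -0.0051 0 0 0;0 0.0075 0.0219 -0.0051 0 0 0"

```text
clock: 25.0
ee_pos: [467.5, 5.0, 187.9]
ee_rot: [0.0, -0.015, 1.0, -0.0]
wrist_force: [-0.0, 0.1, -4.3]
gripper_width: 13.5
```

Run:
```python
from h import *
s=st();w=cam("wrist");cv2.imwrite("pics/w16.png",w["img"]);c=cam("top");cv2.imwrite("pics/t16.png",c["img"]);g=cam("scene");cv2.imwrite("pics/s16.png",g["img"])
```

```text
t 25.0 pos [467.5   5.  187.9] F [-0.   0.1 -4.3] w 13.5 zax [ 0.001 -0.    -1.   ] xax [-1.    -0.029 -0.001] q [-0.13  0.3   1.96  0.    0.87 -1.73]
```

View pics/w16.png

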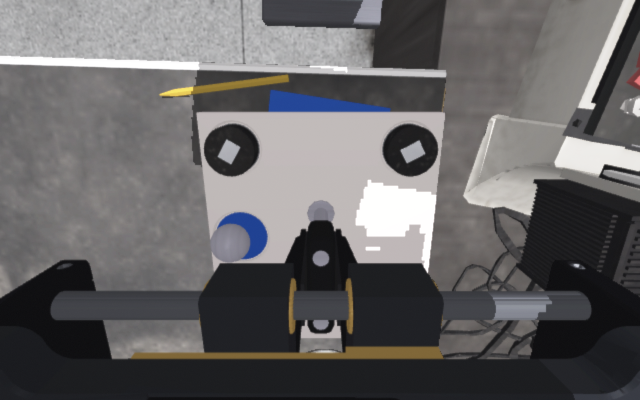

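View pics/t16.png

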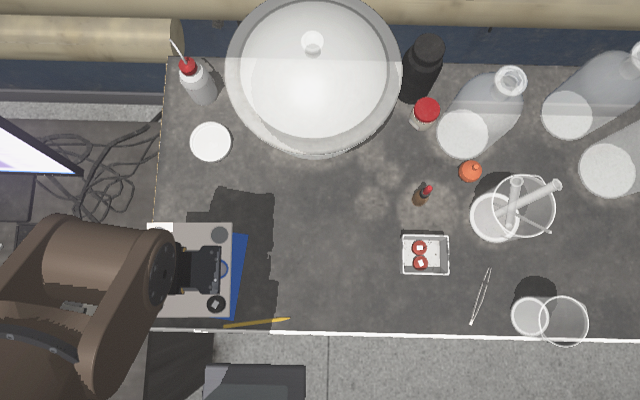

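View pics/s16.png

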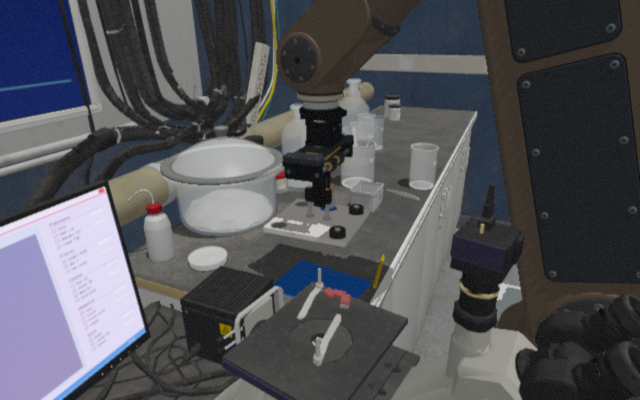

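Run:
```python
from h import *
c=cam("top");print(back(c,(234.5,222),160),back(c,(148,222),160),back(c,(231,318),160)); w=cam("wrist")
for p in [(197,112),(444,112)]: print(back(w,p,160))
s=st();print(s["joint_velocities"].round(4))
for d in mark_of("wrist","ball_center")[:1]: print(d,back(w,d["location"],170))
```

```text
[557.55757256 -72.75562432 160.        ] [553.69500806  80.63621017 160.        ] [391.40910509 -76.40882434 160.        ]
[393.47302827 -69.51976823 160.        ]
[388.96711714  77.90800876 160.        ]
t 25.25 pos [467.5   5.1 187.8] F [ 0.2 -0.5 -4.8] w 13.6 zax [ 0.001 -0.    -1.   ] xax [-1.    -0.029 -0.001] q [-0.13  0.3   1.96  0.    0.87 -1.73]
[-0.0004  0.0003  0.0002 -0.0009 -0.0007 -0.0004]
{'location': [229.6, 242.1], 'score': 0.72} [473.19262976 -51.55331429 170.        ]
```

Emit:
arm_command:
  plan: "0 0 0 0 0 0 0;0 0 0 0 0 0 0;0 0 0 0 0 0 0;0 0 0 0 0 0 0;0 0 0 0 0 0 0;0 0 0 0 0 0 0;0 0 0 0 0 0 0;0 0 0 0 0 0 0;0 0 0 0 0 0 0;0 0 0 0 0 0 0"

```text
clock: 26.13
ee_pos: [467.5, 5.1, 187.9]
ee_rot: [0.001, -0.015, 1.0, -0.0]
wrist_force: [-0.2, -0.0, -4.1]
gripper_width: 14.2
```

Run:
```python
from h import *
st();print(order.hand_in())
```

```text
t 26.1333 pos [467.5   5.1 187.9] F [-0.2 -0.  -4.1] w 14.2 zax [ 0.001 -0.    -1.   ] xax [-1.    -0.029 -0.001] q [-0.13  0.3   1.96  0.    0.87 -1.73]
the job is handed in; nothing more can be done
None
```

I dropped both red rejects into the sample box, then lifted the tray by its handle and handed the job in at 26.1 s with the arm holding it over the mat. The hand-in reports no verdict, so these results rest on my own last checks:

- **Rejects:** the top camera showed both reds lying in the box.
- **Tray position:** its centre was at about (473, 4) mm, against a mat centre of about (472, 5) mm. Two camera estimates of the mat differed by about 3 mm, well inside the 40 mm limit. The underside was about 149 mm above the bench.
- **Tray held still and level:** the fingers were closed on the bar (13.5–14 mm), the wrist carried about 4 N and the joints were at rest. The tool tilt was about 0.001 rad. In the wrist view the tray had not shifted relative to the gripper since the lift.
- **Ball and black mounts:** the ball was still in its pocket. It rested off-centre against the rim, as it had from the start. Both black mounts were still in their seats.
- **Bystanders:** the dropper bottle and dish stood where they had been at the start.

No check failed.

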